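# Find the full button tin by its weight and hold it up

## Robot

A 6-joint arm with a two-finger parallel gripper is mounted at the origin on a cart in front of the work surface, level with it; the furniture and walls round the work are solid. World frame = base frame: x ahead of the robot, y to its left, z up, the work surface at z = 0. Lengths are in mm, angles in rad, forces in N, time in s.
With the tool pointing down it reaches from about 350 to 875 mm from the base axis. Payload 4.2 kg.
Tool frame: the origin (TCP) lies midway between the tips of the shut fingers; the grasp point (between the pads) lies 19 mm behind it; z points along the fingers, y is the direction in which the jaws open and shut (so a half turn about z gives the same grasp; the last joint's range is limited). The gripper opens to 85 mm and grips with 20 to 120 N. Pads are 22 mm wide; open, the fingers measure 114 mm over their backs; the gripper's body (76 mm by 85 mm) begins 54 mm behind the grasp point. The pads swing forward as they close: fully open they stand 13 mm farther back than shut.
Start: joints at [-1.041, 0.385, 0.008, 0, -1.194, -0.259], TCP at [167.205, -602.197, 231.312] pointing down, gripper open.
Joint ranges: [-3.14, 3.14], [-1.21, 2.06], [-1.07, 1.41], [-3.16, 2.05], [-2.99, -0.16], [-3.1, 3.1]. Speed limits (rad/s): [2.79, 2.79, 3.14, 3.14, 3.14, 3.14].

## Interface

Orientations are given as a unit quaternion [x, y, z, w].
In Python, from bench import arm gives the robot as it stands. The module is installed in compiled form; this text tells all that it offers.
- The arm moves only by the tool drive_tool, never from a script. Its argument "moves" is a list that holds one entry, the list of rows, each a list of 7 numbers: the opening, from 0 (shut) to 1 (fully open), then the shift along the tool's x, y, z in m, then the turn, a rotation vector about the tool's x, y, z in rad. In form: [[[hand, dx, dy, dz, wx, wy, wz], ...]]. A call has 1 to 20 rows; each row shifts and turns the pose as measured when the row begins, along the tool's axes as they then stand; what a row does not reach is not made up. A row lasts 1/10 s, in which the tool goes at most 50 mm and 8.59 degrees, less where a joint would pass 70% of its speed; a pose out of reach is approached as far as the arm can. A call with a gripper value outside its range is refused whole. The fingers move at their own pace and stop on an object; the grip force is fixed at half the most. Time passes only in rows, so rows that do not move let the fingers close. It gives the time, the measured TCP pose, the force and the opening at its end, in the units of the state.
- arm.read_state(): the state, without advancing time (a new reading comes with each control period).
- arm.get_image(name): name is "scene" or "side" or "wrist"; returns (picture, depth): 400x640x3 uint8, red, green, blue; 400x640 float32, mm along the optical axis (not along the pixel's ray), 0 where there is no reading.
- arm.camera_params(name): a dict with "fov_y" (degrees; the focal length in pixels is half the picture's height over the tangent of half this angle, whatever the lens; pixels are square), "cx", "cy" (the principal point, pixels), "world_from_camera" (4x4, takes a point from camera to world coordinates); the wrist camera has in their place "T_tool_cam" (4x4, takes a point from camera to tool coordinates, whose origin is the TCP and whose axes are the flange's). Camera axes: x right, y down, z forward; pixel columns grow to the right and rows downward; lengths in mm; the calibration is good to about 2 mm. The wrist camera is an equidistant fisheye: a pixel r from the principal point sees the ray r / f radians off the axis. A picture is of the moment at which its call begins: read the wrist's pose just before it. camera_params takes no time and is no camera call.
- arm.job_done(): hands the job in, once; it reports no verdict.
The state is a dict: "clock": time; "joints": joint angles; "joint_vel": joint speeds; "joint_efforts": joint torques, N m; "position": TCP position; "ee_rot": TCP orientation; "contact_force": force on the tool from outside, world axes, zero at the start; "wrist_torque": the same for the moment, N m; "gripper_width": finger opening in mm.
Only numpy, scipy, OpenCV 4.12 (cv2) and the standard library are available. Lean on these libraries where they do the work, as an engineer would, in place of code of your own. Each camera call takes 0.05 s, during which the arm holds its last target.

## Task

One of the three identical closed button tins in the near row of the tray is full and the other two are mostly empty, and nobody can tell by looking: lift each one a few centimetres clear of the tray in turn, from left to right, to feel its weight, setting each back upright in its own bay before lifting the next. Then hold the heaviest up, upright and still, about 20 cm above the tray, and finish while still holding it there, with the other two standing in their own bays. Never tip a tin over, and leave the scrubbies in the far row alone.

Things in the scene. Friction and masses are not known exactly. Their poses are not given: they have to be found in the camera images.
- tray: low light-wood counter tray, 210 x 378 x 16 mm, fixed to the table, turned up to 15 degrees. Origin: on the table under its centre; x points away from the robot, y to the left along its length, z up. Its floor is 6 mm thick; rim 16 mm and dividing ribs 14 mm above the table, all 6 mm thick. Two rows of three bays: the near row holds the tins, the far row three crochet face scrubbies
- bay_left (a point): centre, on the tray's floor, of the left bay of the near row (inside 96 mm along the tray's x, 118 mm along its y); 51 mm nearer than the tray's centre and 124 mm to the left
- bay_middle (a point): centre, on the tray's floor, of the middle bay of the near row (inside 96 mm along the tray's x, 118 mm along its y); 51 mm nearer than the tray's centre
- bay_right (a point): centre, on the tray's floor, of the right bay of the near row (inside 96 mm along the tray's x, 118 mm along its y); 51 mm nearer than the tray's centre and 124 mm to the right
- tin_left: the left one of three identical closed button tins: plain round upright tin, 56 mm across, 80 mm tall, metal with a brown kraft label, lid fixed. Origin: centre of its underside, z up. It stands within 10 mm (each way) of the centre of the left bay. One tin of the three, any of them, weighs 0.57 to 0.70 kg all told, the other two 0.22 to 0.32 kg each; only the weight tells. The contents do not shift noticeably
- tin_middle: the middle one of three identical closed button tins: plain round upright tin, 56 mm across, 80 mm tall, metal with a brown kraft label, lid fixed. Origin: centre of its underside, z up. It stands within 10 mm (each way) of the centre of the middle bay. One tin of the three, any of them, weighs 0.57 to 0.70 kg all told, the other two 0.22 to 0.32 kg each; only the weight tells. The contents do not shift noticeably
- tin_right: the right one of three identical closed button tins: plain round upright tin, 56 mm across, 80 mm tall, metal with a brown kraft label, lid fixed. Origin: centre of its underside, z up. It stands within 10 mm (each way) of the centre of the right bay. One tin of the three, any of them, weighs 0.57 to 0.70 kg all told, the other two 0.22 to 0.32 kg each; only the weight tells. The contents do not shift noticeably
- scrubby_lilac: crochet face scrubby with a small card on top, about 88 mm across and 44 mm high, loose (30 g), lying in the tray's far row (left); origin: centre of its underside. Leave it alone
- scrubby_peach: crochet face scrubby with a small card on top, about 88 mm across and 44 mm high, loose (30 g), lying in the tray's far row (middle); origin: centre of its underside. Leave it alone
- scrubby_rose: crochet face scrubby with a small card on top, about 88 mm across and 44 mm high, loose (30 g), lying in the tray's far row (right); origin: centre of its underside. Leave it alone
There are look-alikes about, which are no part of the job. What is shaped like the tin_right but turquoise is not meant.

How it is judged:
By the outcome, as a careful person would: the job done as asked, in the order asked, and still so for the second after the job is handed in, while the arm keeps its last pose, push and grip.
It also fails if it takes over 72 s, if anything falls off the work surface, if the arm or the gripper's body presses on something with over 40 N, if the wrist force passes 120 N, or if a joint passes its speed limit or range.

## Working session

There is one attempt and no reset: what is moved stays moved. The work goes in short steps, Python scripts to look and compute and a tool call to move; the robot and the scene stay as the last step left them, time stands still between calls to the robot, and variables do not carry over. Pictures are saved under pics/ and viewed, and the job is handed in when it is done.

Besides the shell and the picture viewer there is one more tool, called after "Emit:" as name(argument=value, ...), one argument or row to a line, values as JSON. drive_tool: Moves the arm, as the interface text tells. Its arguments: {"type":"object","properties":{"moves":{"type":"array","items":{"type":"array","items":{"type":"array","items":{"type":"number"}}}}},"required":["moves"]}

```bash
mkdir -p pics
cat > h.py <<'E'
import numpy as np,cv2
from bench import arm
E
python3 - <<'E'
from h import *
s=arm.read_state();print(s)
for n in("scene","side"):
    p,d=arm.get_image(n);cv2.imwrite(f"pics/{n}1.png",p[:,:,::-1]);np.save(f"{n}1_d.npy",d);np.save(f"{n}1_p.npy",p);print(n,arm.camera_params(n))
print(arm.camera_params("wrist"))
E
```

```text
{'clock': 0.0, 'joints': array([-1.04140889e+00,  3.85527032e-01,  6.61854368e-03, -4.99889778e-04,
       -1.19401824e+00, -2.58606024e-01]), 'joint_vel': array([ 5.50963170e-04,  1.42768999e-03,  8.07391109e-05, -2.02261142e-04,
        4.66273141e-04, -1.30273208e-03]), 'joint_efforts': array([-3.51208973e-04, -3.92288733e+01,  1.88398308e+01,  4.18632612e+00,
       -4.58140639e-03, -5.44641921e-06]), 'position': array([ 167.0378973 , -601.64740542,  230.23643761]), 'ee_rot': array([-1.34886006e-01,  9.90860523e-01,  1.07277009e-03, -1.94396998e-04]), 'contact_force': array([-0.17920945, -0.51572049,  0.02422219]), 'wrist_torque': array([ 0.04870153, -0.02981784, -0.01357993]), 'gripper_width': 85.20742842376818}
scene {'fov_y': 43.908149406576115, 'cx': 320.79261618353917, 'cy': 200.82855691267198, 'world_from_camera': array([[-5.65733896e-01, -4.99881027e-01,  6.55792740e-01,
        -1.28163711e+02],
       [-8.24398284e-01,  3.59933161e-01, -4.36824438e-01,
         3.37722173e+02],
       [-1.76813051e-02, -7.87760800e-01, -6.15727451e-01,
         7.11373126e+02],
       [ 
[... 261 characters left out ...]
6e+02],
       [-3.03494753e-01,  6.15863183e-01, -7.27051218e-01,
         7.61902045e+02],
       [ 1.84209354e-02, -7.59106510e-01, -6.50705751e-01,
         8.41905479e+02],
       [ 0.00000000e+00,  0.00000000e+00,  0.00000000e+00,
         1.00000000e+00]])}
{'fov_y': 65.70646984690485, 'cx': 320.9639882282768, 'cy': 197.51662887209153, 'T_tool_cam': array([[ 2.98861684e-04, -9.60917179e-01, -2.76835845e-01,
         6.95080295e+01],
       [ 9.99999895e-01,  1.91174811e-04,  4.15981149e-04,
         1.07961033e-01],
       [-3.46799392e-04, -2.76835940e-01,  9.60917136e-01,
        -1.43147259e+02],
       [ 0.00000000e+00,  0.00000000e+00,  0.00000000e+00,
         1.00000000e+00]])}
```

View pics/scene1.png

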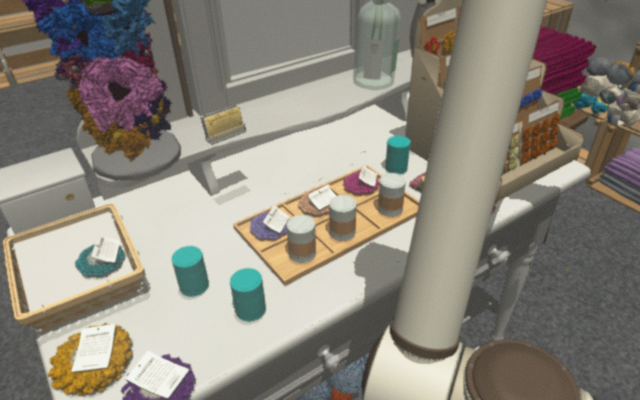

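View pics/side1.png

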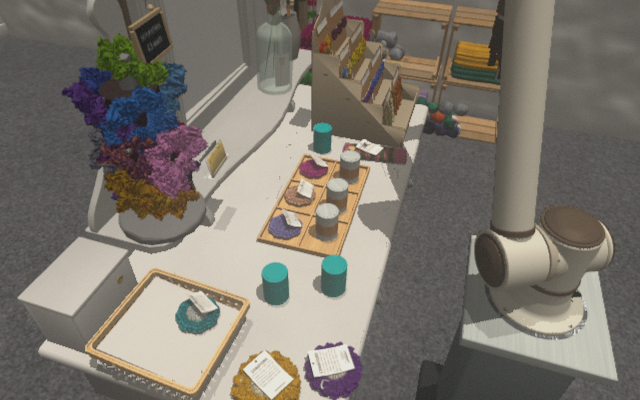

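The brown-labelled tins stand in the tray at scene pixels (301,238), (342,217) and (391,195). The look-alikes are turquoise tins at (190,271), (248,294) and (398,154). I'll use the three brown ones and measure them next.

```bash
cat >> h.py <<'E'
def pts(n,d):
    c=arm.camera_params(n);f=200/np.tan(np.radians(c["fov_y"]/2))
    v,u=np.mgrid[:400,:640]
    P=np.stack([(u-c["cx"])/f*d,(v-c["cy"])/f*d,d],-1)
    M=c["world_from_camera"];W=P@M[:3,:3].T+M[:3,3];W[d<=0]=np.nan
    return W
E
python3 - <<'E'
from h import *
for n in("scene","side"):
    d=np.load(f"{n}1_d.npy");p=np.load(f"{n}1_p.npy");W=pts(n,d)
    z=W[...,2]
    m=((z>79)&(z<93)&(W[...,0]>200)&(W[...,0]<900)&(abs(W[...,1])<500)).astype(np.uint8)
    k,l,st,c=cv2.connectedComponentsWithStats(m)
    for i in range(1,k):
        if st[i,4]>60:
            q=W[l==i];(cc,r)=cv2.minEnclosingCircle(q[:,:2].astype(np.float32))
            print(n,c[i].round(),st[i,4],"mean",q.mean(0).round(1),"circ",np.round(cc,1),round(r,1),"zmed",np.median(q[:,2]).round(1),p[l==i].mean(0).round())
    # tray
    hsv=cv2.cvtColor(p,cv2.COLOR_RGB2HSV)
    m=(z>2)&(z<22)&(hsv[...,0]>8)&(hsv[...,0]<24)&(hsv[...,1]>70)&(W[...,0]>350)&(W[...,0]<850)&(abs(W[...,1])<420)
    m=m.astype(np.uint8);k,l,st,c=cv2.connectedComponentsWithStats(cv2.dilate(m,np.ones((5,5),np.uint8)))
    i=1+np.argmax(st[1:,4]);q=W[(l==i)&(m>0)]
    print("tray",cv2.minAreaRect(q[:,:2].astype(np.float32)),len(q),np.percentile(q[:,2],[5,50,95]))
    o=cv2.resize(p[120:300,200:460],None,fx=3,fy=3,interpolation=2) if n=="scene" else cv2.resize(p[110:270,230:430],None,fx=3,fy=3)
    cv2.imwrite(f"pics/crop_{n}1.png",o[:,:,::-1])
E
```

```text
scene [419. 125.] 144 mean [ 647.7 -482.8   86. ] circ [ 648.2 -483.2] 50.0 zmed 86.0 [93. 87. 74.]
scene [398. 141.] 176 mean [ 629.9 -396.2   80.6] circ [ 629.4 -397.3] 29.3 zmed 80.5 [ 66. 175. 166.]
scene [392. 181.] 371 mean [ 506.2 -269.5   85.4] circ [ 509.5 -272.3] 30.0 zmed 85.7 [195. 199. 187.]
scene [ 49. 210.] 522 mean [836.  358.3  86. ] circ [837.  355.5] 78.9 zmed 86.2 [130. 128. 120.]
scene [342. 204.] 426 mean [ 505.3 -135.8   85.4] circ [ 508.1 -138.2] 29.2 zmed 85.6 [201. 203. 191.]
scene [300. 225.] 492 mean [500.9 -32.1  85.2] circ [504.5 -33.5] 29.8 zmed 85.5 [200. 203. 190.]
scene [ 98. 245.] 201 mean [672.5 305.8  83.4] circ [670.7 306.2] 30.5 zmed 83.0 [210. 208. 195.]
scene [186. 256.] 350 mean [553.7 180.8  80.2] circ [554.6 180.4] 28.5 zmed 80.0 [ 78. 182. 173.]
scene [245. 279.] 445 mean [440.4 119.3  80.2] circ [440.4 119.5] 28.1 zmed 80.1 [ 74. 183. 172.]
tray ((560.056640625, -145.46839904785156), (211.84349060058594, 377.0208740234375), 1.4322683811187744) 5654 [ 3.7649878   6.82995998 16.7365138 ]
side [347. 115.] 278 mean [ 573.5 -482.6   85.8] circ
[... 289 characters left out ...]
.6   87. ] circ [ 505.8 -137. ] 30.4 zmed 87.6 [180. 178. 165.]
side [327. 211.] 336 mean [502.3 -29.1  86.9] circ [504.3 -33. ] 30.7 zmed 87.3 [182. 180. 167.]
side [334. 264.] 391 mean [439.9 121.9  81.9] circ [441.1 120.4] 29.5 zmed 81.8 [ 72. 165. 154.]
side [274. 272.] 420 mean [553.9 182.7  81.8] circ [555.7 182.4] 29.2 zmed 81.8 [ 76. 167. 157.]
side [ 98. 308.] 444 mean [841.9 377.6  86. ] circ [867.9 356.8] 85.2 zmed 86.1 [114. 110. 103.]
side [196. 302.] 145 mean [670.  305.3  84.4] circ [671.4 307. ] 30.5 zmed 84.0 [197. 190. 175.]
tray ((560.1410522460938, -145.28721618652344), (209.5616455078125, 383.61981201171875), 1.2535808086395264) 3978 [ 5.17389007  8.92862639 18.89476322]
```

View pics/crop_scene1.png

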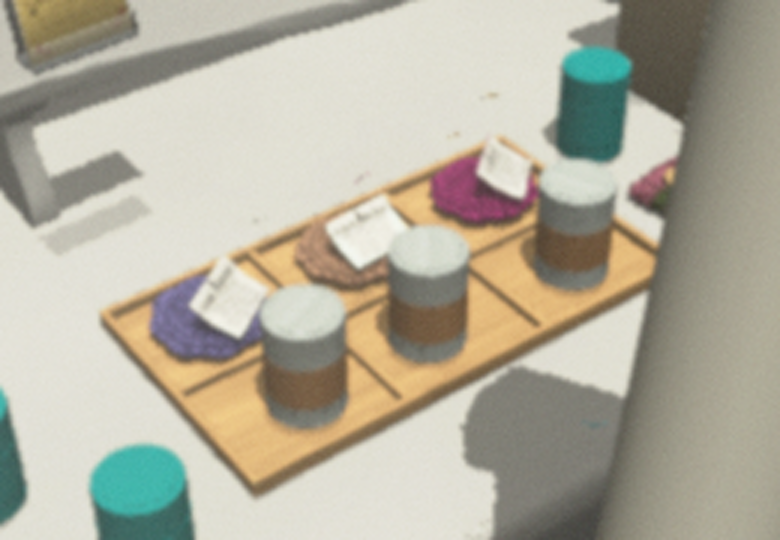

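The tins measure about (504.4,-33.2), (507,-137.5) and (508,-272), with tops at z≈86. The tray is centred at (560,-145.4) with a yaw of about 1.35°. Each tin sits inside its bay, and the sizes match the description. The close crop confirms brown labels. I'll grip with the jaws along the tray's y.

Emit:
drive_tool(
  moves=[
    [[1,0,0,0,0,0,0.123],[1,0,0,0,0,0,0.123],[1,-0.024,0.04,0,0,0,0],[1,-0.024,0.04,0,0,0,0],[1,-0.024,0.04,0,0,0,0],[1,-0.024,0.04,0,0,0,0],[1,-0.024,0.04,0,0,0,0],[1,-0.024,0.04,0,0,0,0],[1,-0.024,0.04,0,0,0,0],[1,-0.024,0.04,0,0,0,0],[1,-0.024,0.04,0,0,0,0],[1,-0.024,0.04,0,0,0,0],[1,-0.024,0.04,0,0,0,0],[1,-0.024,0.04,0,0,0,0],[1,-0.024,0.04,0,0,0,0],[1,0,0,0,0,0,0]],
  ],
)

```text
clock: 1.7
position: [480.7, -56.8, 225.6]
ee_rot: [-0.004, 1.0, 0.006, -0.003]
contact_force: [-1.5, -1.2, 0.5]
gripper_width: 85.4
```

```bash
cat >> h.py <<'E'
from scipy.spatial.transform import Rotation as Ro
def go(x,y,z=None):
    s=arm.read_state();R=Ro.from_quat(s["ee_rot"]);p=s["position"]
    t=np.array([x,y,p[2] if z is None else z])
    print("t",s["clock"],"pos",p.round(1),"F",s["contact_force"].round(2),"w",round(s["gripper_width"],1))
    print("tool shift mm",R.inv().apply(t-p).round(1))
    # desired: tool y at yaw 91.4deg, z down
    a=np.radians(91.4);Y=np.array([np.cos(a),np.sin(a),0]);Z=np.array([0,0,-1.]);D=Ro.from_matrix(np.stack([np.cross(Y,Z),Y,Z],1))
    print("rotvec tool",(R.inv()*D).as_rotvec().round(4))
E
python3 -c "
from h import *
go(504.4,-33.2)"
```

```text
t 1.7 pos [480.7 -56.8 225.6] F [-1.51 -1.18  0.53] w 85.4
tool shift mm [-23.9  23.4   0.1]
rotvec tool [ 0.0113 -0.0063 -0.0162]
```

Emit:
drive_tool(
  moves=[
    [[1,-0.024,0.0235,0,0.011,-0.006,-0.016],[1,0,0,0,0,0,0]],
  ],
)

```text
clock: 1.9
position: [504.7, -31.3, 224.9]
ee_rot: [-0.013, 1.0, -0.0, -0.001]
contact_force: [0.1, -0.7, -0.6]
gripper_width: 85.5
```

Run:
```python
from h import *
go(504.4,-33.2,35)
p,d=arm.get_image("wrist");cv2.imwrite("pics/w1.png",p[:,:,::-1])
```

```text
t 1.9 pos [504.7 -31.3 224.9] F [ 0.05 -0.75 -0.59] w 85.5
tool shift mm [-1.000e-01 -1.900e+00  1.899e+02]
rotvec tool [-0.0002 -0.0021  0.0026]
```

View pics/w1.png

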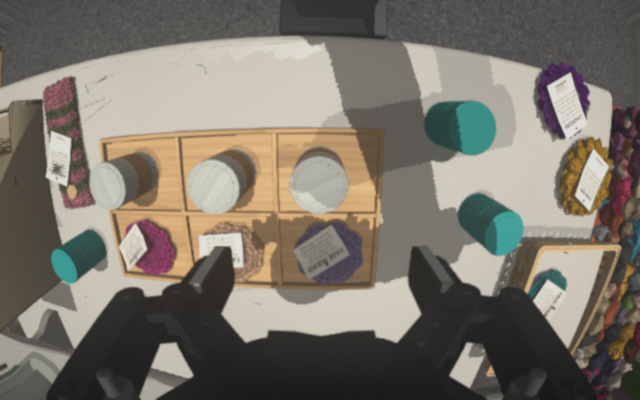

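The wrist view shows the left tin at (320,183), centred between the fingers at (212,270) and (430,270). Both sides are clear, so I'll descend.

Emit:
drive_tool(
  moves=[
    [[1,0,-0.002,0.03,0,0,0],[1,0,0,0.03,0,0,0],[1,0,0,0.03,0,0,0],[1,0,0,0.025,0,0,0],[1,0,0,0,0,0,0]],
  ],
)

```text
clock: 2.45
position: [499.5, -38.4, 107.0]
ee_rot: [-0.01, 1.0, 0.0, -0.002]
contact_force: [0.4, 0.1, -0.3]
gripper_width: 85.2
```

Run:
```python
from h import *
go(504.4,-33.2,35)
p,d=arm.get_image("wrist");cv2.imwrite("pics/w2.png",p[:,:,::-1])
```

```text
t 2.45 pos [499.5 -38.4 107. ] F [ 0.45  0.09 -0.3 ] w 85.2
tool shift mm [-5.3  5.  72. ]
rotvec tool [ 0.0007 -0.0042 -0.0043]
```

View pics/w2.png

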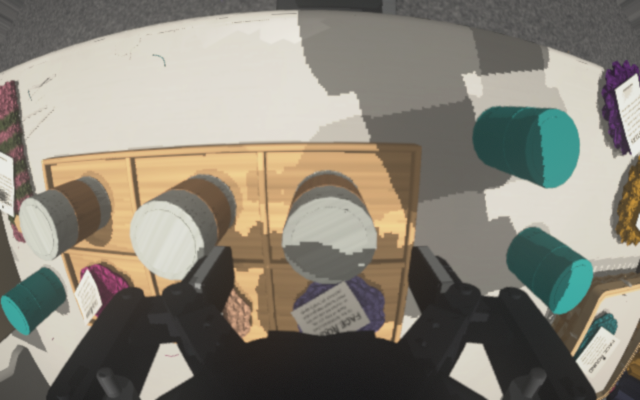

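The view shows the tin at (330,238), which matches the 5 mm sideways drift in the measured pose. I'll correct that and continue down.

Emit:
drive_tool(
  moves=[
    [[1,-0.005,0.005,0,0,-0.004,-0.004],[1,0,0,0.02,0,0,0],[1,0,0,0,0,0,0]],
  ],
)

```text
clock: 2.8
position: [509.4, -33.2, 93.3]
ee_rot: [-0.012, 1.0, 0.001, 0.006]
contact_force: [-0.6, 0.4, -0.0]
gripper_width: 85.4
```

```bash
python3 -c "
from h import *
go(504.4,-33.2,35)"
```

```text
t 2.8 pos [509.4 -33.2  93.3] F [-0.59  0.44 -0.04] w 85.4
tool shift mm [ 5.7  0.1 58.2]
rotvec tool [0.0018 0.0127 0.    ]
```

Emit:
drive_tool(
  moves=[
    [[1,0.005,0,0.01,0,0.013,0],[1,0,0,0.015,0,0,0],[1,0,0,0,0,0,0],[1,0,0,0,0,0,0]],
  ],
)

```text
clock: 3.2
position: [507.8, -32.5, 72.4]
ee_rot: [-0.013, 1.0, 0.002, 0.004]
contact_force: [0.4, -0.1, -0.0]
gripper_width: 85.7
```

```bash
python3 -c "
from h import *
go(504.4,-33.2,35)"
```

```text
t 3.2 pos [507.8 -32.5  72.4] F [ 0.43 -0.07 -0.01] w 85.7
tool shift mm [ 3.8 -0.8 37.4]
rotvec tool [0.003  0.0082 0.0016]
```

Emit:
drive_tool(
  moves=[
    [[1,0.004,-0.001,0.012,0.003,0.008,0],[1,0.001,0,0.012,0,0.002,0],[1,0,0,0.012,0,0.002,0],[1,0,0,0,0,0,0]],
  ],
)

```text
clock: 3.6
position: [503.3, -33.4, 35.1]
ee_rot: [-0.013, 1.0, 0.0, -0.001]
contact_force: [0.2, 0.1, 0.6]
gripper_width: 85.3
```

```bash
python3 -c "
from h import *
go(504.4,-33.2,35)"
```

```text
t 3.6 pos [503.3 -33.4  35.1] F [0.22 0.11 0.57] w 85.3
tool shift mm [-1.1  0.2  0.1]
rotvec tool [ 0.0004 -0.0021  0.0017]
```

Close and let it settle.

Emit:
drive_tool(
  moves=[
    [[0,0,0,0,0,0,0],[0,0,0,0,0,0,0],[0,0,0,0,0,0,0],[0,0,0,0,0,0,0],[0,0,0,0,0,0,0],[0,0,0,0,0,0,0],[0,0,0,0,0,0,0],[0,0,0,0,0,0,0]],
  ],
)

```text
clock: 4.4
position: [503.5, -33.5, 34.9]
ee_rot: [-0.013, 1.0, 0.0, -0.001]
contact_force: [0.2, -0.2, -0.8]
gripper_width: 54.7
```

```bash
python3 -c "
from h import *
go(504.4,-33.2,35)"
```

```text
t 4.4 pos [503.5 -33.5  34.9] F [ 0.21 -0.21 -0.79] w 54.7
tool shift mm [-0.9  0.3 -0.1]
rotvec tool [ 0.0002 -0.0022  0.0018]
```

Emit:
drive_tool(
  moves=[
    [[0,0,0,-0.01,0,0,0],[0,0,0,-0.015,0,0,0],[0,0,0,-0.015,0,0,0],[0,0,0,-0.015,0,0,0],[0,0,0,0,0,0,0],[0,0,0,0,0,0,0],[0,0,0,0,0,0,0],[0,0,0,0,0,0,0],[0,0,0,0,0,0,0]],
  ],
)

```text
clock: 5.3
position: [500.1, -33.8, 90.9]
ee_rot: [-0.012, 1.0, 0.0, -0.005]
contact_force: [0.5, -0.6, -2.7]
gripper_width: 55.3
```

```bash
cat >> h.py <<'E'
def wt(n):
    F=[];T=[]
    for i in range(n):
        p,d=arm.get_image("side");s=arm.read_state();F.append(s["contact_force"]);T.append(s["joint_efforts"])
    F=np.array(F);print("F mean",F.mean(0).round(2),"sd",F.std(0).round(2),"eff",np.mean(T,0).round(2));return p,d
E
python3 - <<'E'
from h import *
p,d=wt(8);cv2.imwrite("pics/s2.png",p[:,:,::-1]);go(504.4,-33.2,35)
E
```

```text
F mean [ 0.28  0.15 -2.55] sd [0.47 0.53 0.46] eff [ 0.000e+00 -3.320e+01  1.478e+01  3.410e+00 -2.000e-02 -0.000e+00]
t 5.7 pos [500.5 -33.7  91.5] F [ 0.07 -0.33 -2.48] w 55.1
tool shift mm [-4.3  0.4 56.5]
rotvec tool [ 0.0004 -0.0084 -0.0001]
```

View pics/s2.png

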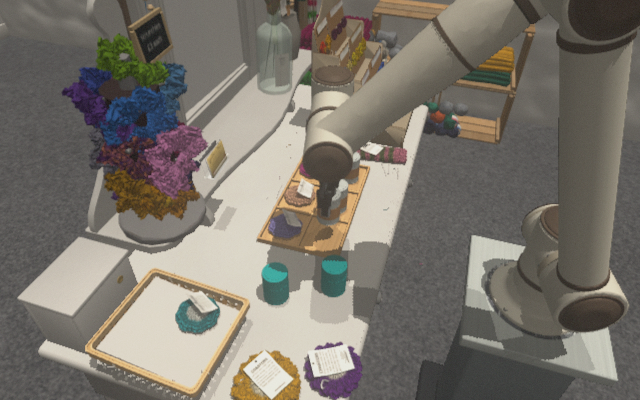

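The tin is held at (325,200). The wrist force is −2.55 N, so about 0.26 kg, which makes it a light one. I'll set it back.

Emit:
drive_tool(
  moves=[
    [[0,-0.004,0,0.01,0,-0.008,0],[0,0,0,0.015,0,0,0],[0,0,0,0.012,0,0,0],[0,0,0,0,0,0,0],[0,0,0,0,0,0,0]],
  ],
)

```text
clock: 6.2
position: [505.9, -33.4, 54.5]
ee_rot: [-0.012, 1.0, 0.0, 0.001]
contact_force: [-0.3, 0.1, -2.8]
gripper_width: 54.8
```

```bash
python3 -c "
from h import *
go(504.4,-33.2,35)"
```

```text
t 6.2 pos [505.9 -33.4  54.5] F [-0.29  0.11 -2.79] w 54.8
tool shift mm [ 1.5  0.2 19.5]
rotvec tool [0.0006 0.0029 0.0005]
```

Emit:
drive_tool(
  moves=[
    [[0,0.001,0,0.009,0,0.003,0],[0,0,0,0.007,0,0,0],[0,0,0,0,0,0,0],[0,0,0,0,0,0,0]],
  ],
)

```text
clock: 6.6
position: [505.9, -33.2, 38.6]
ee_rot: [-0.013, 1.0, 0.001, 0.001]
contact_force: [0.7, -0.1, -2.1]
gripper_width: 54.9
```

```bash
python3 -c "
from h import *
go(504.4,-33.2,35)"
```

```text
t 6.6 pos [505.9 -33.2  38.6] F [ 0.7  -0.12 -2.1 ] w 54.9
tool shift mm [1.5 0.1 3.6]
rotvec tool [0.0011 0.0024 0.0007]
```

Emit:
drive_tool(
  moves=[
    [[0,0,0,0.0035,0,0.002,0],[0,0,0,0,0,0,0]],
  ],
)

```text
clock: 6.8
position: [506.4, -33.1, 35.3]
ee_rot: [-0.013, 1.0, 0.001, 0.001]
contact_force: [-0.2, -0.3, -2.4]
gripper_width: 54.8
```

```bash
python3 -c "
from h import *
go(504.4,-33.2,35)"
```

```text
t 6.8 pos [506.4 -33.1  35.3] F [-0.17 -0.34 -2.37] w 54.8
tool shift mm [ 2.  -0.   0.3]
rotvec tool [0.0012 0.0015 0.001 ]
```

Emit:
drive_tool(
  moves=[
    [[0,0,0,0.0015,0,0,0],[0,0,0,0,0,0,0]],
  ],
)

```text
clock: 7.0
position: [507.2, -33.0, 35.1]
ee_rot: [-0.013, 1.0, 0.0, 0.001]
contact_force: [-0.3, -0.1, -2.5]
gripper_width: 54.9
```

```bash
python3 -c "
from h import *
go(504.4,-33.2,35)"
```

```text
t 7.0 pos [507.2 -33.   35.1] F [-0.3  -0.12 -2.54] w 54.9
tool shift mm [ 2.8 -0.1  0.1]
rotvec tool [0.0009 0.0027 0.0018]
```

Emit:
drive_tool(
  moves=[
    [[0,0.001,0,0.002,0,0.002,0],[0,0,0,0.0015,0,0,0],[0,0,0,0,0,0,0]],
  ],
)

```text
clock: 7.3
position: [507.6, -32.9, 35.2]
ee_rot: [-0.014, 1.0, 0.0, 0.002]
contact_force: [0.4, -1.3, -3.2]
gripper_width: 55.1
```

```bash
python3 -c "
from h import *
go(504.4,-33.2,35)"
```

```text
t 7.3 pos [507.6 -32.9  35.2] F [ 0.41 -1.27 -3.25] w 55.1
tool shift mm [ 3.2 -0.2  0.2]
rotvec tool [0.0003 0.0038 0.0033]
```

Run:
```python
from h import *
p,d=wt(3)
W=pts("side",d);
p2,d2=arm.get_image("scene");cv2.imwrite("pics/sc2.png",cv2.resize(p2[150:300,230:430],None,fx=4,fy=4)[:,:,::-1])
go(504.4,-33.2,35)
```

```text
F mean [-0.74  0.42 -0.25] sd [0.43 0.19 1.38] eff [-1.400e-01 -3.472e+01  1.201e+01  2.720e+00  6.000e-02  1.000e-02]
t 7.5 pos [508.  -32.9  34.9] F [-0.41  0.56  1.45] w 54.8
tool shift mm [ 3.6 -0.2 -0.1]
rotvec tool [0.0001 0.0041 0.0035]
```

View pics/sc2.png

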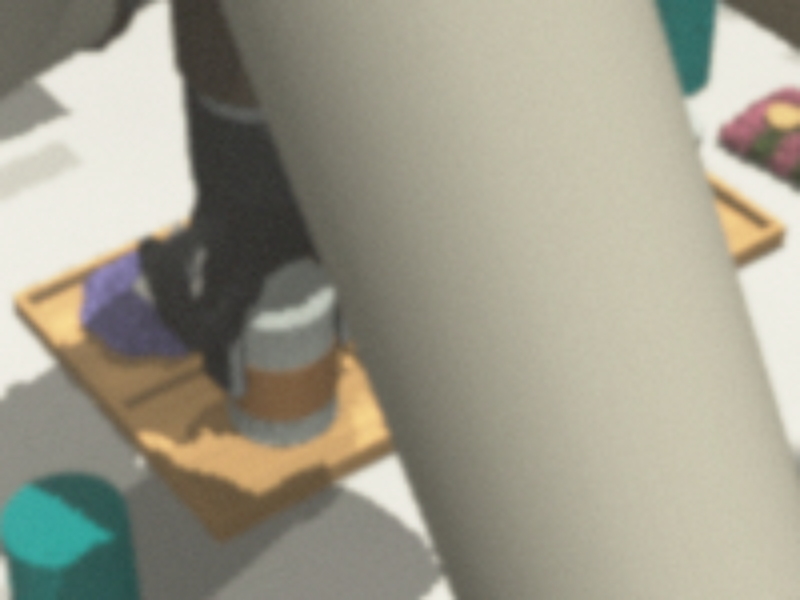

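The tin stands on the tray at (285,380) in the crop, and the force has swung up to +1.5 N, so it is seated. I'll release.

Emit:
drive_tool(
  moves=[
    [[1,0,0,0,0,0,0],[1,0,0,0,0,0,0],[1,0,0,0,0,0,0],[1,0,0,0,0,0,0],[1,0,0,0,0,0,0],[1,0,0,0,0,0,0]],
  ],
)

```text
clock: 8.1
position: [508.9, -32.9, 34.7]
ee_rot: [-0.014, 1.0, 0.0, 0.003]
contact_force: [-0.3, -1.8, 0.1]
gripper_width: 85.2
```

```bash
python3 -c "
from h import *
go(507,-33,130)"
```

```text
t 8.1 pos [508.9 -32.9  34.7] F [-0.3  -1.75  0.14] w 85.2
tool shift mm [  1.4  -0.1 -95.3]
rotvec tool [0.     0.0054 0.004 ]
```

Emit:
drive_tool(
  moves=[
    [[1,0,0,-0.02,0,0.005,0.004],[1,0,0,-0.02,0,0,0],[1,0,0,-0.02,0,0,0],[1,0,0,-0.02,0,0,0],[1,0,0,-0.015,0,0,0],[1,0,0,0,0,0,0],[1,0,0,0,0,0,0]],
  ],
)

```text
clock: 8.8
position: [507.6, -33.1, 132.0]
ee_rot: [-0.012, 1.0, -0.0, -0.001]
contact_force: [0.4, 0.0, -0.1]
gripper_width: 85.4
```

Run:
```python
from h import *
go(507,-137.5,115)
p,d=arm.get_image("wrist");cv2.imwrite("pics/w3.png",p[:,:,::-1])
```

```text
t 8.8 pos [507.6 -33.1 132. ] F [ 0.35  0.04 -0.11] w 85.4
tool shift mm [   3.1 -104.3   17. ]
rotvec tool [-0.0003 -0.003  -0.0007]
```

View pics/w3.png

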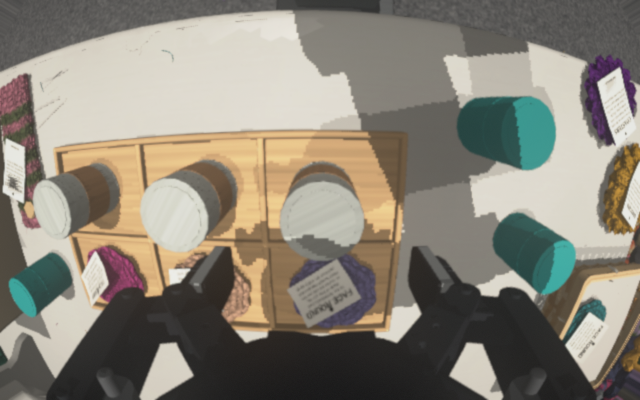

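The left tin is upright in its bay at (322,218). Next is the middle tin.

Emit:
drive_tool(
  moves=[
    [[1,0.001,-0.025,0,0,0,0],[1,0.001,-0.035,0,0,0,0],[1,0.001,-0.03,0,0,0,0],[1,0,-0.012,0.005,0,0,0],[1,0,0,0,0,0,0],[1,0,0,0,0,0,0]],
  ],
)

```text
clock: 9.45
position: [504.3, -137.3, 120.3]
ee_rot: [-0.013, 1.0, -0.0, -0.007]
contact_force: [-0.4, -0.2, 0.6]
gripper_width: 85.7
```

Run:
```python
from h import *
go(507,-137.5,35)
p,d=arm.get_image("wrist");cv2.imwrite("pics/w4.png",p[:,:,::-1])
```

```text
t 9.45 pos [ 504.3 -137.3  120.3] F [-0.38 -0.15  0.64] w 85.7
tool shift mm [-3.9 -0.3 85.2]
rotvec tool [-0.     -0.0141  0.0011]
```

View pics/w4.png

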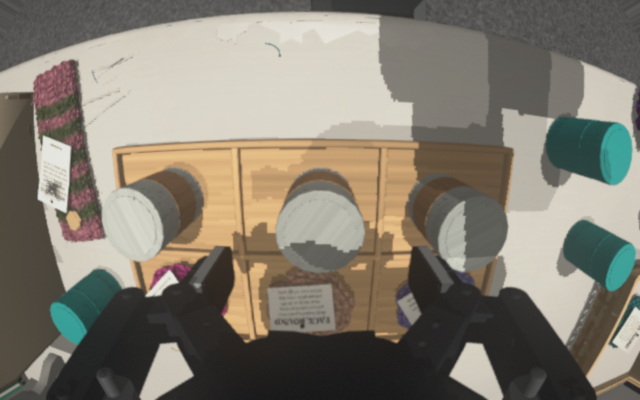

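The middle tin is centred at (320,228). I'll fix the pitch and descend.

Emit:
drive_tool(
  moves=[
    [[1,-0.003,0,0.01,0,-0.014,0],[1,0,0,0.015,0,0,0],[1,0,0,0.012,0,0,0],[1,0,0,0,0,0,0]],
  ],
)

```text
clock: 9.9
position: [508.1, -132.7, 82.5]
ee_rot: [-0.016, 1.0, 0.0, 0.001]
contact_force: [-0.2, 0.5, 0.8]
gripper_width: 85.7
```

```bash
python3 -c "
from h import *
go(507,-137.5,35)"
```

```text
t 9.9 pos [ 508.1 -132.7   82.5] F [-0.21  0.54  0.77] w 85.7
tool shift mm [ 1.4 -4.8 47.5]
rotvec tool [0.0004 0.0018 0.0074]
```

Emit:
drive_tool(
  moves=[
    [[1,0.001,-0.005,0,0,0.002,0.007],[1,0,0,0.015,0,0,0],[1,0,0,0.013,0,0,0],[1,0,0,0,0,0,0],[1,0,0,0,0,0,0]],
  ],
)

```text
clock: 10.4
position: [510.4, -136.3, 57.5]
ee_rot: [-0.014, 1.0, -0.0, 0.003]
contact_force: [0.7, -0.7, 0.8]
gripper_width: 85.1
```

```bash
python3 -c "
from h import *
go(507,-137.5,35)"
```

```text
t 10.4 pos [ 510.4 -136.3   57.5] F [ 0.74 -0.67  0.81] w 85.1
tool shift mm [ 3.5 -1.1 22.5]
rotvec tool [-0.0004  0.006   0.0043]
```

Emit:
drive_tool(
  moves=[
    [[1,0.003,-0.001,0.01,0,0.006,0.004],[1,0.001,0,0.012,0,0.002,0],[1,0,0,0,0,0,0],[1,0,0,0,0,0,0]],
  ],
)

```text
clock: 10.8
position: [507.3, -137.5, 35.6]
ee_rot: [-0.012, 1.0, -0.0, 0.0]
contact_force: [-0.4, 0.3, 0.4]
gripper_width: 85.5
```

```bash
python3 -c "
from h import *
go(507,-137.5,35)"
```

```text
t 10.8 pos [ 507.3 -137.5   35.6] F [-0.4   0.29  0.37] w 85.5
tool shift mm [0.3 0.1 0.6]
rotvec tool [-0.0005  0.0006  0.0001]
```

Emit:
drive_tool(
  moves=[
    [[0,0,0,0,0,0,0],[0,0,0,0,0,0,0],[0,0,0,0,0,0,0],[0,0,0,0,0,0,0],[0,0,0,0,0,0,0],[0,0,0,0,0,0,0],[0,0,0,0,0,0,0],[0,0,0,0,0,0,0],[0,0,0,-0.01,0,0,0],[0,0,0,-0.015,0,0,0],[0,0,0,-0.015,0,0,0],[0,0,0,-0.012,0,0,0],[0,0,0,0,0,0,0],[0,0,0,0,0,0,0],[0,0,0,0,0,0,0],[0,0,0,0,0,0,0],[0,0,0,0,0,0,0]],
  ],
)

```text
clock: 12.5
position: [502.9, -137.0, 87.8]
ee_rot: [-0.011, 1.0, 0.001, -0.004]
contact_force: [0.0, 0.9, -2.2]
gripper_width: 54.0
```

Run:
```python
from h import *
p,d=wt(8);cv2.imwrite("pics/s3.png",cv2.resize(p[120:280,230:430],None,fx=3,fy=3)[:,:,::-1]);go(507,-137.5,35)
```

```text
F mean [ 0.17  0.07 -2.8 ] sd [0.39 0.42 0.54] eff [ 0.000e+00 -3.526e+01  1.506e+01  3.490e+00 -2.000e-02 -0.000e+00]
t 12.9 pos [ 503.3 -137.    88.4] F [ 0.21 -0.24 -2.63] w 53.8
tool shift mm [-4.  -0.6 53.3]
rotvec tool [ 0.0014 -0.0074 -0.0022]
```

View pics/s3.png

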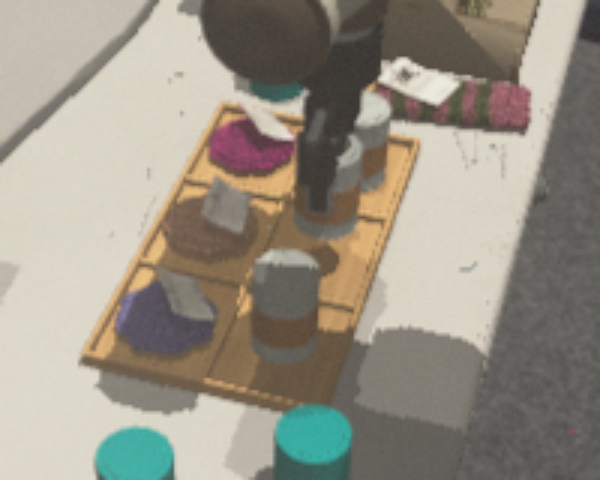

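The middle tin is up at (330,195), and the left one stands in its bay at (287,310). The force is −2.8 N, about 0.285 kg, so this one is light too. I'll set it back.

Emit:
drive_tool(
  moves=[
    [[0,-0.004,-0.0005,0.01,0.001,-0.007,-0.002],[0,0,0,0.014,0,0,0],[0,0,0,0.012,0,0,0],[0,0,0,0,0,0,0],[0,0,0,0,0,0,0]],
  ],
)

```text
clock: 13.4
position: [508.7, -137.5, 52.5]
ee_rot: [-0.012, 1.0, -0.0, 0.001]
contact_force: [0.5, 0.1, -3.6]
gripper_width: 53.8
```

```bash
python3 -c "
from h import *
go(507,-137.5,35)"
```

```text
t 13.4 pos [ 508.7 -137.5   52.5] F [ 0.5   0.1  -3.62] w 53.8
tool shift mm [ 1.7  0.1 17.5]
rotvec tool [-0.      0.0028  0.0004]
```

Emit:
drive_tool(
  moves=[
    [[0,0.001,0,0.008,0,0.003,0],[0,0,0,0.007,0,0,0],[0,0,0,0.001,0,0,0],[0,0,0,0.002,0,0.001,0],[0,0,0,0.001,0,0,0],[0,0,0,0,0,0,0]],
  ],
)

```text
clock: 14.0
position: [509.4, -137.6, 36.3]
ee_rot: [-0.013, 1.0, -0.0, 0.001]
contact_force: [-0.2, 0.7, -3.7]
gripper_width: 53.8
```

```bash
python3 -c "
from h import *
wt(2)
go(507,-137.5,35)"
```

```text
F mean [ 0.32  0.22 -3.73] sd [0.62 0.26 0.57] eff [-1.000e-02 -3.743e+01  1.300e+01  3.000e+00 -3.000e-02  0.000e+00]
t 14.1 pos [ 509.5 -137.6   36.2] F [-0.3  -0.04 -4.31] w 53.7
tool shift mm [2.5 0.2 1.1]
rotvec tool [-0.001   0.0025  0.002 ]
```

Emit:
drive_tool(
  moves=[
    [[0,0.001,0,0.003,0,0.002,0],[0,0,0,0.0015,0,0.001,0],[0,0,0,0,0,0,0]],
  ],
)

```text
clock: 14.4
position: [509.9, -137.6, 36.3]
ee_rot: [-0.014, 1.0, -0.001, 0.001]
contact_force: [0.8, 0.3, -3.9]
gripper_width: 53.8
```

```bash
python3 -c "
from h import *
wt(3)
go(507,-137.5,35)"
```

```text
F mean [ 0.27  0.08 -0.55] sd [0.55 0.31 1.99] eff [ -0.12 -36.87  12.74   2.94   0.     0.  ]
t 14.55 pos [ 510.  -137.7   36. ] F [0.17 0.05 0.93] w 54.0
tool shift mm [3.  0.2 1. ]
rotvec tool [-0.0021  0.002   0.0038]
```

This is the same seated signature as before: the descent stopped and the force swung to +0.9 N. I'll release and rise.

Emit:
drive_tool(
  moves=[
    [[1,0,0,0,0,0,0],[1,0,0,0,0,0,0],[1,0,0,0,0,0,0],[1,0,0,0,0,0,0],[1,0,0,0,0,0,0],[1,0,0,0,0,0,0],[1,0,0,-0.02,-0.002,0.002,0.004],[1,0,0,-0.02,0,0,0],[1,0,0,-0.02,0,0,0],[1,0,0,-0.02,0,0,0],[1,0,0,-0.012,0,0,0],[1,0,0,0,0,0,0],[1,0,0,0,0,0,0]],
  ],
)

```text
clock: 15.85
position: [510.2, -137.9, 130.4]
ee_rot: [-0.012, 1.0, -0.0, -0.0]
contact_force: [0.5, -0.5, -0.6]
gripper_width: 85.5
```

Run:
```python
from h import *
go(508,-272,115)
p,d=arm.get_image("wrist");cv2.imwrite("pics/w5.png",p[:,:,::-1])
```

```text
t 15.85 pos [ 510.2 -137.9  130.4] F [ 0.46 -0.47 -0.59] w 85.5
tool shift mm [   5.4 -134.    15.5]
rotvec tool [-0.0006 -0.001  -0.0001]
```

View pics/w5.png

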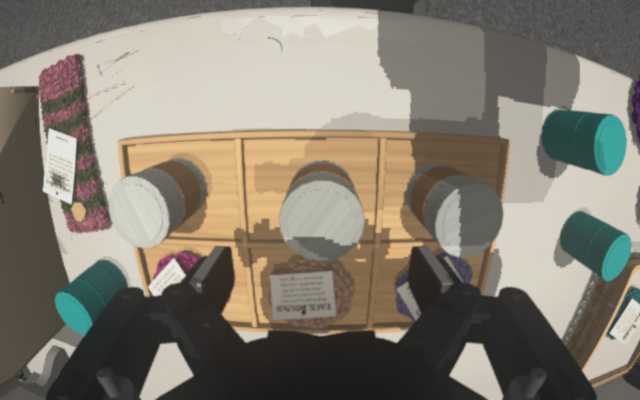

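The middle tin is upright in its bay at (322,218). Now the right tin.

Emit:
drive_tool(
  moves=[
    [[1,0.001,-0.025,0,0,0,0],[1,0.001,-0.035,0,0,0,0],[1,0.001,-0.035,0,0,0,0],[1,0.001,-0.025,0,0,0,0],[1,0,-0.012,0,0,0,0],[1,0,0,0,0,0,0],[1,0,0,0,0,0,0]],
  ],
)

```text
clock: 16.6
position: [506.6, -272.3, 123.0]
ee_rot: [-0.013, 1.0, 0.001, -0.007]
contact_force: [0.6, 0.9, -0.4]
gripper_width: 85.3
```

Run:
```python
from h import *
go(508,-272,35)
p,d=arm.get_image("wrist");cv2.imwrite("pics/w6.png",p[:,:,::-1])
```

```text
t 16.6 pos [ 506.6 -272.3  123. ] F [ 0.6   0.95 -0.43] w 85.3
tool shift mm [-2.6  0.1 87.9]
rotvec tool [ 0.0029 -0.0133  0.0024]
```

View pics/w6.png

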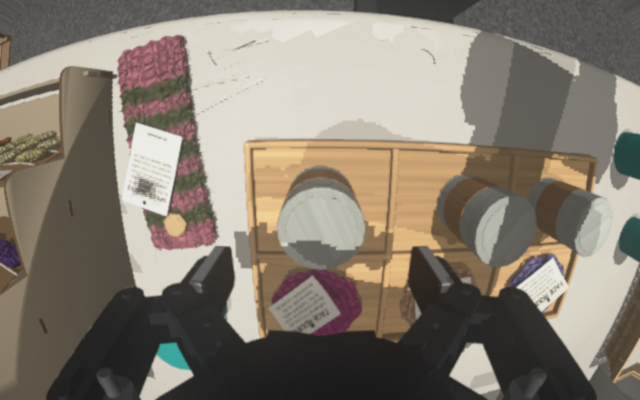

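The right tin is centred at (321,225), so I'll descend.

Emit:
drive_tool(
  moves=[
    [[1,-0.002,0,0.01,0.003,-0.013,0.002],[1,0,0,0.015,0,0,0],[1,0,0,0.012,0,0,0],[1,0,0,0,0,0,0]],
  ],
)

```text
clock: 17.05
position: [509.5, -267.8, 85.5]
ee_rot: [-0.015, 1.0, -0.0, 0.001]
contact_force: [-0.4, -0.3, 1.0]
gripper_width: 85.3
```

```bash
python3 -c "
from h import *
go(508,-272,35)"
```

```text
t 17.05 pos [ 509.5 -267.8   85.5] F [-0.41 -0.25  0.99] w 85.3
tool shift mm [ 1.7 -4.2 50.5]
rotvec tool [-0.0001  0.0015  0.0066]
```

Emit:
drive_tool(
  moves=[
    [[1,0.002,-0.004,0.003,0,0.002,0.006],[1,0.001,0,0.015,0,0.001,0],[1,0,0,0.013,0,0,0],[1,0,0,0,0,0,0],[1,0,0,0,0,0,0]],
  ],
)

```text
clock: 17.55
position: [508.3, -271.8, 55.2]
ee_rot: [-0.014, 1.0, -0.001, 0.001]
contact_force: [0.2, -0.1, 0.4]
gripper_width: 85.3
```

```bash
python3 -c "
from h import *
go(508,-272,35)"
```

```text
t 17.55 pos [ 508.3 -271.8   55.2] F [ 0.24 -0.11  0.39] w 85.3
tool shift mm [ 0.3 -0.2 20.2]
rotvec tool [-0.0018  0.0015  0.0026]
```

Emit:
drive_tool(
  moves=[
    [[1,0.001,0,0.01,-0.002,0.002,0.002],[1,0.001,0,0.009,0,0.001,0],[1,0,0,0,0,0,0],[1,0,0,0,0,0,0]],
  ],
)

```text
clock: 17.95
position: [506.9, -272.2, 35.6]
ee_rot: [-0.012, 1.0, -0.0, 0.0]
contact_force: [1.5, 0.6, 0.2]
gripper_width: 85.4
```

```bash
python3 -c "
from h import *
go(508,-272,35)"
```

```text
t 17.95 pos [ 506.9 -272.2   35.6] F [1.47 0.6  0.24] w 85.4
tool shift mm [-1.1  0.2  0.6]
rotvec tool [-0.0003  0.0002  0.0004]
```

Emit:
drive_tool(
  moves=[
    [[0,0,0,0,0,0,0],[0,0,0,0,0,0,0],[0,0,0,0,0,0,0],[0,0,0,0,0,0,0],[0,0,0,0,0,0,0],[0,0,0,0,0,0,0],[0,0,0,0,0,0,0],[0,0,0,0,0,0,0],[0,0,0,-0.01,0,0,0],[0,0,0,-0.015,0,0,0],[0,0,0,-0.015,0,0,0],[0,0,0,-0.012,0,0,0],[0,0,0,0,0,0,0],[0,0,0,0,0,0,0],[0,0,0,0,0,0,0],[0,0,0,0,0,0,0],[0,0,0,0,0,0,0]],
  ],
)

```text
clock: 19.65
position: [499.1, -268.9, 82.7]
ee_rot: [-0.01, 1.0, 0.005, -0.009]
contact_force: [0.3, 1.5, -7.4]
gripper_width: 55.5
```

Run:
```python
from h import *
p,d=wt(8);cv2.imwrite("pics/s4.png",cv2.resize(p[100:270,230:430],None,fx=3,fy=3)[:,:,::-1]);go(508,-272,35)
```

```text
F mean [-0.16  0.17 -6.86] sd [0.34 0.45 0.34] eff [  0.   -41.81  16.79   4.06  -0.06   0.  ]
t 20.05 pos [ 499.5 -269.    83.4] F [-0.    0.14 -7.09] w 55.1
tool shift mm [-9.2 -3.6 48.2]
rotvec tool [ 0.0089 -0.0164 -0.0044]
```

View pics/s4.png

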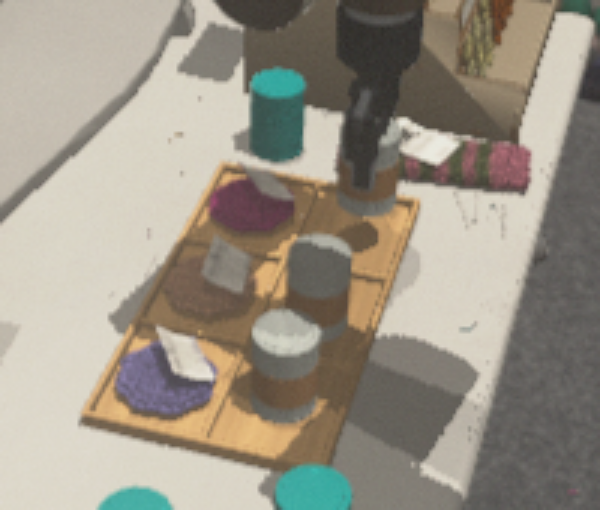

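The force is −6.9 N, about 0.70 kg, so the right tin is the full one. "Setting each back" could apply to this tin too, and there is time, so I'll set it down before the final hold.

Emit:
drive_tool(
  moves=[
    [[0,-0.008,-0.003,0.008,0.009,-0.016,-0.004],[0,0,0,0.012,0,0,0],[0,0,0,0.01,0,0,0],[0,0,0,0,0,0,0],[0,0,0,0,0,0,0]],
  ],
)

```text
clock: 20.55
position: [506.9, -271.7, 51.3]
ee_rot: [-0.012, 1.0, 0.0, -0.001]
contact_force: [0.2, -0.0, -6.1]
gripper_width: 55.5
```

```bash
python3 -c "
from h import *
go(508,-272,35)"
```

```text
t 20.55 pos [ 506.9 -271.7   51.3] F [ 0.17 -0.01 -6.09] w 55.5
tool shift mm [-1.2 -0.3 16.3]
rotvec tool [ 0.0003 -0.0019 -0.0006]
```

Emit:
drive_tool(
  moves=[
    [[0,0,0,0.008,0,-0.001,0],[0,0,0,0.006,0,0,0],[0,0,0,0.003,0,0,0],[0,0,0,0.002,0,0,0],[0,0,0,0,0,0,0]],
  ],
)

```text
clock: 21.05
position: [508.1, -272.0, 37.0]
ee_rot: [-0.013, 1.0, -0.001, 0.001]
contact_force: [0.4, -0.3, -6.2]
gripper_width: 55.4
```

```bash
python3 -c "
from h import *
wt(2)
go(508,-272,35)"
```

```text
F mean [ 0.36  0.26 -6.73] sd [0.36 0.36 0.54] eff [-2.000e-02 -4.355e+01  1.499e+01  3.610e+00 -5.000e-02 -0.000e+00]
t 21.15 pos [ 508.1 -272.    36.5] F [ 0.   -0.1  -7.27] w 55.5
tool shift mm [0.1 0.  1.5]
rotvec tool [-0.0018  0.0013  0.0015]
```

Emit:
drive_tool(
  moves=[
    [[0,0,0,0.003,-0.001,0.001,0.001],[0,0,0,0.002,0,0.001,0],[0,0,0,0.001,0,0,0],[0,0,0,0,0,0,0],[0,0,0,0,0,0,0]],
  ],
)

```text
clock: 21.65
position: [508.2, -272.2, 36.4]
ee_rot: [-0.014, 1.0, -0.001, -0.001]
contact_force: [-2.0, 1.9, 0.2]
gripper_width: 55.5
```

```bash
python3 -c "
from h import *
wt(4)
go(508,-272,35)"
```

```text
F mean [-1.7   1.64  0.  ] sd [0.35 0.66 0.15] eff [-2.700e-01 -4.015e+01  1.453e+01  3.480e+00  6.000e-01 -2.000e-02]
t 21.85 pos [ 508.2 -272.1   36.3] F [-1.8   1.41  0.08] w 55.3
tool shift mm [0.2 0.1 1.3]
rotvec tool [-0.0021 -0.0012  0.0029]
```

The load is off the wrist, so the tin is seated. I'll release, then re-grip.

Emit:
drive_tool(
  moves=[
    [[1,0,0,0,0,0,0],[1,0,0,0,0,0,0],[1,0,0,0,0,0,0],[1,0,0,0,0,0,0],[1,0,0,0,0,0,0],[1,0,0,0,0,0,0],[1,0,0,0,-0.002,0,0.003],[1,0,0,0,0,0,0]],
  ],
)

```text
clock: 22.65
position: [512.8, -273.9, 38.2]
ee_rot: [-0.013, 1.0, -0.002, 0.004]
contact_force: [0.7, -0.4, -0.0]
gripper_width: 85.7
```

```bash
python3 -c "
from h import *
go(508,-272,35)"
```

```text
t 22.65 pos [ 512.8 -273.9   38.2] F [ 0.69 -0.41 -0.01] w 85.7
tool shift mm [4.7 2.1 3.2]
rotvec tool [-0.0043  0.008   0.0015]
```

Emit:
drive_tool(
  moves=[
    [[1,0.004,0.002,0.003,-0.004,0.008,0.001],[1,0,0,0,0,0,0],[1,0,0,0,0,0,0]],
  ],
)

```text
clock: 22.95
position: [508.2, -271.9, 34.8]
ee_rot: [-0.012, 1.0, 0.0, -0.001]
contact_force: [0.1, -0.2, -0.3]
gripper_width: 85.4
```

```bash
python3 -c "
from h import *
go(508,-272,35)"
```

```text
t 22.95 pos [ 508.2 -271.9   34.8] F [ 0.14 -0.18 -0.31] w 85.4
tool shift mm [ 0.2 -0.1 -0.2]
rotvec tool [ 0.0003 -0.001   0.0002]
```

Emit:
drive_tool(
  moves=[
    [[0,0,0,0,0,0,0],[0,0,0,0,0,0,0],[0,0,0,0,0,0,0],[0,0,0,0,0,0,0],[0,0,0,0,0,0,0],[0,0,0,0,0,0,0],[0,0,0,0,0,0,0],[0,0,0,0,0,0,0],[0,0,0,-0.008,0,0,0],[0,0,0,-0.014,0,0,0],[0,0,0,-0.014,0,0,0],[0,0,0,-0.012,0,0,0],[0,0,0,0,0,0,0],[0,0,0,0,0,0,0]],
  ],
)

```text
clock: 24.35
position: [501.2, -268.9, 78.0]
ee_rot: [-0.01, 1.0, 0.004, -0.009]
contact_force: [-1.2, 0.1, -7.2]
gripper_width: 55.5
```

```bash
python3 -c "
from h import *
go(508,-272,238)"
```

```text
t 24.35 pos [ 501.2 -268.9   78. ] F [-1.15  0.14 -7.19] w 55.5
tool shift mm [  -3.9   -1.8 -160.1]
rotvec tool [ 0.0091 -0.0174 -0.0044]
```

Emit:
drive_tool(
  moves=[
    [[0,-0.006,-0.003,-0.012,0.009,-0.017,-0.004],[0,0,0,-0.02,0,0,0],[0,0,0,-0.025,0,0,0],[0,0,0,-0.025,0,0,0],[0,0,0,-0.02,0,0,0],[0,0,0,-0.012,0,0,0],[0,0,0,0,0,0,0],[0,0,0,0,0,0,0]],
  ],
)

```text
clock: 25.15
position: [506.0, -271.5, 193.3]
ee_rot: [-0.012, 1.0, 0.001, -0.003]
contact_force: [0.4, 0.5, -7.0]
gripper_width: 55.5
```

```bash
python3 -c "
from h import *
go(508,-272,238)"
```

```text
t 25.15 pos [ 506.  -271.5  193.3] F [ 0.39  0.49 -7.03] w 55.5
tool shift mm [ -1.8  -0.5 -44.7]
rotvec tool [ 0.0018 -0.0056 -0.001 ]
```

Emit:
drive_tool(
  moves=[
    [[0,-0.002,0,-0.01,0.002,-0.006,-0.001],[0,0,0,-0.015,0,0,0],[0,0,0,-0.012,0,0,0],[0,0,0,-0.006,0,0,0],[0,0,0,0,0,0,0],[0,0,0,0,0,0,0]],
  ],
)

```text
clock: 25.75
position: [506.2, -270.5, 233.7]
ee_rot: [-0.012, 1.0, 0.002, -0.004]
contact_force: [0.4, -0.1, -6.9]
gripper_width: 55.7
```

Run:
```python
from h import *
go(508,-272,238)
```

```text
t 25.75 pos [ 506.2 -270.5  233.7] F [ 0.39 -0.13 -6.91] w 55.7
tool shift mm [-1.8 -1.5 -4.3]
rotvec tool [ 0.0033 -0.0082 -0.0007]
```

Emit:
drive_tool(
  moves=[
    [[0,-0.001,-0.001,-0.005,0.003,-0.008,-0.001],[0,0,0,0,0,0,0],[0,0,0,0,0,0,0],[0,0,0,0,0,0,0],[0,0,0,0,0,0,0],[0,0,0,0,0,0,0]],
  ],
)

```text
clock: 26.35
position: [506.3, -271.2, 237.0]
ee_rot: [-0.012, 1.0, 0.001, -0.002]
contact_force: [0.2, 1.0, -7.1]
gripper_width: 55.4
```

Run:
```python
from h import *
go(508,-272,238)
p,d=wt(6);W=pts("side",d)
cv2.imwrite("pics/s5.png",cv2.resize(p[40:280,200:460],None,fx=2.3,fy=2.3)[:,:,::-1])
z=W[...,2]
m=(abs(W[...,0]-508)<45)&(z>120)&(abs(W[...,1]+272)<30)
q=W[m];print(len(q),np.percentile(q[:,2],[0.5,5]) if len(q) else 0)
for c in((504,-33),(507,-137)):
    m=(np.hypot(W[...,0]-c[0],W[...,1]-c[1])<45)&(z>81)&(z<93);q=W[m];print(c,len(q),np.round(cv2.minEnclosingCircle(q[:,:2].astype(np.float32))[0],1),q[:,2].std().round(2)) if m.sum()>3 else print("occl")
s0=arm.read_state()
p2,d2=arm.get_image("scene");cv2.imwrite("pics/sc5.png",p2[:,:,::-1])
p3,_=arm.get_image("wrist");cv2.imwrite("pics/w7.png",p3[:,:,::-1])
go(508,-272,238);print(abs(s0["joint_vel"]).max())
```

```text
t 26.35 pos [ 506.3 -271.2  237. ] F [ 0.18  0.96 -7.07] w 55.4
tool shift mm [-1.7 -0.8 -1. ]
rotvec tool [ 0.0016 -0.0034  0.0002]
F mean [-0.22  0.05 -7.03] sd [0.41 0.28 0.47] eff [ -0.   -38.25  21.28   5.14  -0.     0.  ]
1196 [210.40209273 218.48345117]
(504, -33) 316 [507.1 -31.4] 2.03
(507, -137) 265 [ 509.6 -136.8] 2.09
t 26.75 pos [ 506.3 -271.2  237.2] F [-0.18 -0.78 -8.  ] w 55.3
tool shift mm [-1.6 -0.8 -0.8]
rotvec tool [ 0.0015 -0.0031  0.0002]
0.0014071083028740748
```

View pics/s5.png

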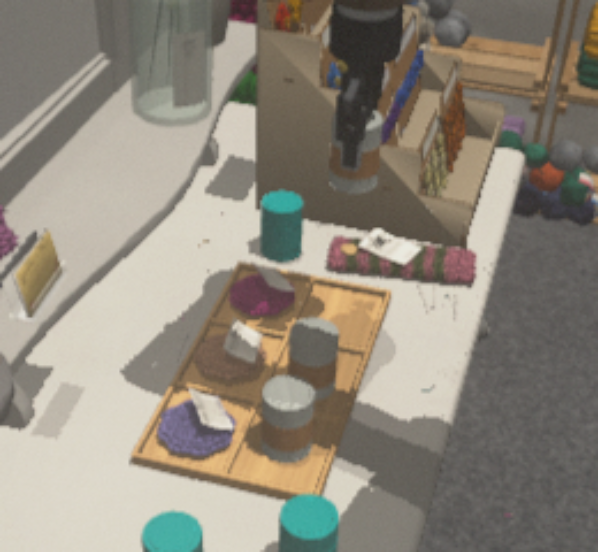

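View pics/sc5.png

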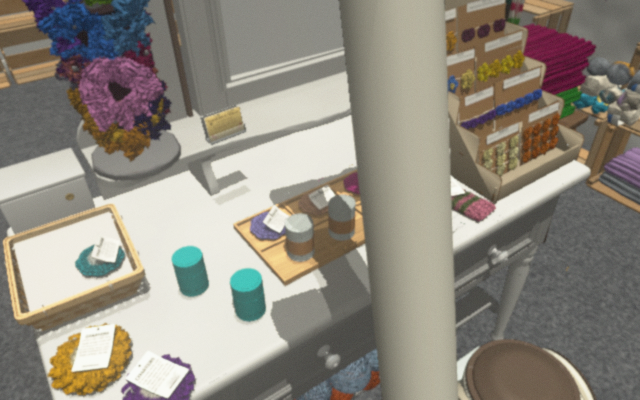

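View pics/w7.png

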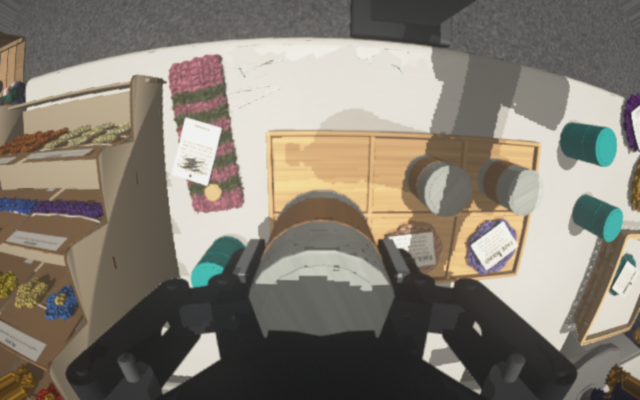

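The right tin is held upright and still. It is at (357,165) in the side crop, with its bottom at z≈208, about 20 cm above the tray. The other two stand in their bays at (288,418) and (313,355). The scrubbies are undisturbed. I'm handing in.

```bash
python3 -c "
from bench import arm
print(arm.job_done())"
```

```text
the job is handed in; nothing more can be done
None
```

I lifted the three tins from left to right. They felt like about 2.6 N, 2.8 N and 6.9 N (0.26, 0.285 and 0.70 kg), so the right tin is the full one. I set each back upright in its own bay, including the right one, then lifted the right one again and handed the job in while holding it, at 26.8 s on the clock.

**Held tin:** My last check put its underside at z≈208 mm, about 20 cm above the tray floor. The grip was steady at 55 mm, the tilt was under 0.005 rad and the arm was at rest.

**Other tins:** The left and middle tins stand in their own bays, within about 3 mm of where they started.

**Scrubbies:** They look untouched in the side and wrist pictures.

**What disagreed:**
- The moves drifted by up to about 9 mm, and I corrected for this along the way.
- While I was setting the tins down, the wrist force reading lagged the contact by a few tenths of a second.

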